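# Set the felt steamer's heat dial and start it

## Task

Turn the felt steamer's big knurled heat dial clockwise with a fingertip, by friction, until its line clicks into place at the long mark, without going on to the setting beyond it. Then press the start button right down and let it come back up. Grasp and lift nothing, and do not shove the steamer or disturb the tools around it.

Things in the scene. Friction and masses are not known exactly. Their poses are not given: they have to be found in the camera images.
- steamer: Free-standing felt steamer, 7 kg on rubber feet. White console 220 x 290 mm with flat white top 75 mm above the bench; behind it (its +x) a 200 x 250 mm, 45 mm high extension with a round steel plate (top at 58 mm). Origin: on the bench under the console's centre; x points from the console to the steel plate, z up. The dial's axis stands at (0, 50) mm in this frame, the button's at (-45, -90) mm.
- dial (a joint): Angle of the heat dial, rad, growing clockwise seen from above. Settings (detents) lie every 0.698 rad (40 degrees) at 0, 0.698, 1.396, 2.094, 2.793 and 3.491, where the dial ends; the long mark is at 2.793. It starts one to three clicks before the long mark. Let go between settings, the dial snaps by itself to the nearer one within about 0.5 s; it takes about 0.06 N m to turn it over to the next (1.6 N at 35 mm from the axis).
- dial_top (a point): Centre of the flat round top of the heat dial, on its vertical axis, about 104 mm above the bench. The dial is an aluminium disc 100 mm across and 22 mm high with a knurled rim, too wide to grip; a black line on its top points out to the rim. It is sprung: pressed down it starts to give at about 3 N and sinks 1.5 N per mm, up to 5 mm, and it turns at any depth.
- dial_line (a point): Outer end of the black line on the dial's top, 47 mm from the axis; it turns with the dial.
- long_mark (a point): Middle of the long mark on the console's top, a black bar 30 x 7 mm pointing at the dial's axis, 71 mm from it. Five short marks (12 x 4 mm) show the other settings; four are before the long mark, one beyond it.
- start (a joint): Travel of the start button, m: 0 up, 0.006 fully down. Spring: fully down takes 5 N.
- start_top (a point): Centre of the top of the black round start button, 32 mm across, about 97 mm above the bench, which stands 10 mm out of a metal collar (48 mm across) on the console; pressed straight down.
- mallet: Bystander: a small hammer with wooden handle, lying on the bench beside the console on its -y side, handle towards the robot; 26 mm high, 250 mm long; origin under its middle.
- spool: Bystander: upright wooden spool, 44 mm across, 50 mm high, standing on the console's far -y corner; origin under its centre.
- jar: Bystander: amber glass jar, 60 mm across, 75 mm high, beside the console on its +y side; origin under its centre.
- block: Bystander: wooden crown block for hats, 156 mm across, 106 mm high, beside the console on its +y side; origin under its centre.

How it is judged:
By the outcome, as a careful person would: the job done as asked, in the order asked, and still so for the second after the job is handed in, with the robot touching nothing.
It also fails if it takes over 58 s, if anything falls off the work surface, if the arm or the gripper's body presses on something with over 40 N, if the wrist force passes 120 N, or if a joint passes its speed limit or range.

## Robot

A 6-joint arm with a two-finger parallel gripper is mounted at the origin on the work surface. World frame = base frame: x ahead of the robot, y to its left, z up, the work surface at z = 0. Lengths are in mm, angles in rad, forces in N, time in s.
With the tool pointing down it reaches from about 325 to 925 mm from the base axis. Payload 3.1 kg.
Tool frame: the origin (TCP) lies midway between the tips of the shut fingers; the grasp point (between the pads) lies 19 mm behind it; z points along the fingers, y is the line along which they close (so a half turn about z gives the same grasp; the last joint's range is limited). The gripper opens to 85 mm and grips with 20 to 120 N. Pads are 22 mm wide; open, the fingers measure 114 mm over their backs; the gripper's body (76 mm by 85 mm) begins 54 mm behind the grasp point. The pads swing forward as they close: fully open they stand 13 mm farther back than shut.
Start: joints at [-0.112, 0.217, 1.613, -0, 1.311, -0.112], TCP at [625.011, 0.021, 231.3] pointing down, gripper open.
Joint ranges: [-2.75, 2.75], [-0.78, 2.1], [0.31, 2.55], [-1.13, 4.27], [0.13, 2.63], [-2.58, 2.58]. Speed limits (rad/s): [2.79, 2.79, 3.14, 3.14, 3.14, 3.14].

## Interface

Orientations are given as a unit quaternion [w, x, y, z].
In Python, from station import bot, grab_frame, camera_info, job gives the robot as it stands.
- The arm moves only by the shell command python3 -m jog 'ROWS' [OPENING] [FORCE]. ROWS is JSON, a list of rows, each an object with "linear": the shift along the world's x, y, z in units of 30 mm (1.0 is 30 mm), a list of three; "roll": the turn about the world's z in units of 8 degrees (1.0 is 8 degrees). In form: [{"linear": [x, y, z], "roll": roll}, ...]. A call has 1 to 10 rows; each row shifts and turns the commanded pose from where the row before left it; what a row does not reach is not made up. A row lasts 1/10 s, in which the tool goes at most 50 mm and 8.59 degrees, less where a joint would pass 70% of its speed; a pose out of reach is approached as far as the arm can. A call is refused whole if a number of a shift passes 1 or a number of a turn 1, either way. A call with a gripper value outside its range is refused whole. OPENING is the opening, from 0 (shut) to 1 (fully open), set as the call begins (- or left out, the last holds). The fingers move at their own pace and stop on an object; FORCE is the grip in N (left out, the last holds). Time passes only in rows, so rows that do not move let the fingers close. It gives the time, the measured TCP pose, the force, the opening and the grip force at its end, in the units of the state.
- bot.observe(): the state, without advancing time (a new reading comes with each control period).
- grab_frame(name): name is "scene" or "side" or "wrist"; returns the picture (420x560x3 uint8, blue, green, red); there is no depth.
- camera_info(name): a dict with "fx", "fy", "cx", "cy" (pixels), "rvec" (rotation vector, rad) and "tvec" (3), from world to camera coordinates, as OpenCV has them; the wrist camera has in their place "hand_eye" (4x4, takes a point from camera to tool coordinates, whose origin is the TCP and whose axes are the flange's). Camera axes: x right, y down, z forward; pixel columns grow to the right and rows downward; lengths in mm; the calibration is good to about 2 mm. A picture is of the moment at which its call begins: read the wrist's pose just before it. camera_info takes no time and is no camera call.
- job.sign_off(): hands the job in; it is judged then, once.
The state is a dict: "time_s": time; "joint_pos": joint angles; "qd": joint speeds; "tau": joint torques, N m; "ee_pos": TCP position; "tcp_rot": TCP orientation; "wrist_force": force on the tool from outside, world axes, zero at the start; "moment": the same for the moment, N m; "width": opening from 0.0 (shut) to 1.0 (fully open); "gripper_force": force on a finger pad.
Only numpy, scipy, OpenCV 4.12 (cv2) and the standard library are available. Lean on these libraries where they do the work, as an engineer would, in place of code of your own. Each camera call takes 0.05 s, during which the arm holds its last target. There are 200 camera calls.

## Working session

There is one attempt and no reset: what is moved stays moved. The work goes in short steps, Python scripts to look and compute and a shell command to move; the robot and the scene stay as the last step left them, time stands still between calls to the robot, and variables do not carry over. Pictures are saved under pics/ and viewed, at most 10 in all, crops included, and the job is handed in when it is done.

```bash
ls; mkdir -p pics
python3 - <<'E'
from station import bot, grab_frame, camera_info, job
import cv2
for n in ("scene","side","wrist"):
    print(n,camera_info(n)); s=bot.observe(); cv2.imwrite(f"pics/{n}0.png",grab_frame(n))
print(s)
E
```

```text
pics
scene {'fx': 424.4097729222152, 'fy': 424.4097729222152, 'cx': 279.86854959015534, 'cy': 212.30773384663968, 'rvec': array([ 1.7176128 ,  2.02500064, -0.66900683]), 'tvec': array([  62.97538636, -384.49846358, 1196.54198957])}
side {'fx': 413.4573057151873, 'fy': 413.4573057151873, 'cx': 279.9010388298727, 'cy': 209.43499673924327, 'rvec': array([ 2.46721631, -0.0269772 ,  0.02000286]), 'tvec': array([-556.28346215,   56.57202191,  994.64671325])}
wrist {'fx': 350.0718688384837, 'fy': 350.0718688384837, 'cx': 282.9292355408253, 'cy': 205.80015540202518, 'hand_eye': array([[ 7.91235962e-04, -9.52858794e-01, -3.03413072e-01,
         7.88995907e+01],
       [ 9.99999203e-01,  4.55445943e-04,  1.17746957e-03,
         1.01545724e+00],
       [-9.83773979e-04, -3.03413762e-01,  9.52858395e-01,
        -1.42960169e+02],
       [ 0.00000000e+00,  0.00000000e+00,  0.00000000e+00,
         1.00000000e+00]])}
{'time_s': 0.1, 'joint_pos': array([-1.12182587e-01,  2.17706852e-01,  1.61478583e+00,  2.08878647e-05,
        1.31132750e+00, -1.12177273e-01]), 'qd': array([ 5.17872633e-04, -3.98848175e-04, -2.61623214e-03, -8.28112362e-04,
       -1.98319690e-05,  1.20763808e-03]), 'tau': array([-3.89421966e-04, -3.98076224e+01, -3.04969239e+01, -1.69335931e-04,
        4.17826959e-03,  6.71974954e-05]), 'ee_pos': array([6.24253816e+02, 1.23310166e-01, 2.30075069e+02]), 'tcp_rot': array([-8.77051735e-04,  7.07110124e-01,  7.07102561e-01, -6.86546321e-04]), 'wrist_force': array([-0.59544842, -0.51375362, -0.94590084]), 'moment': array([ 0.02340728,  0.02677536, -0.01128933]), 'gripper_force': 0.0, 'width': 1.0013201479176832}
```

View pics/scene0.png

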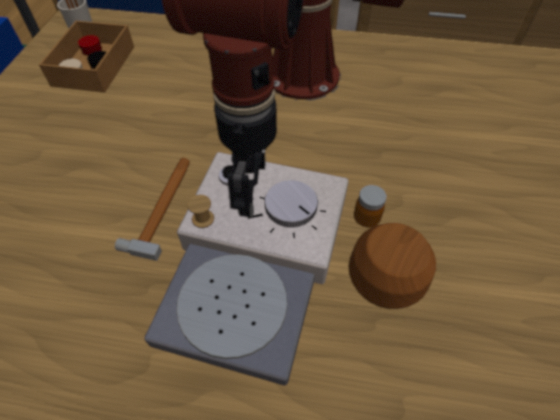

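View pics/wrist0.png

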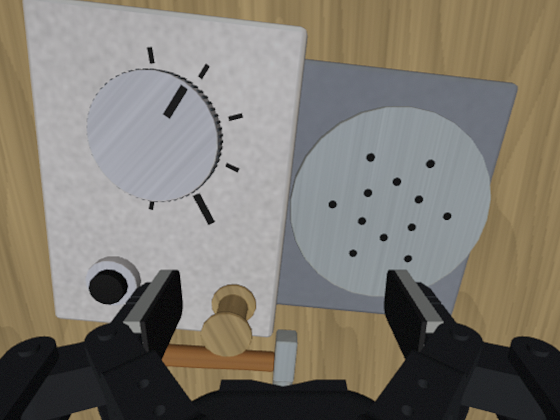

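The wrist view shows the dial centre near (155,135) and its line pointing at the 2nd mark (204,71). The long mark is at (204,208), 3 clicks clockwise. The button is at (107,287) and the spool at (230,315).

```bash
cat > h.py <<'E'
from station import bot, grab_frame, camera_info, job
import cv2, numpy as np
from scipy.spatial.transform import Rotation as R
def wcast(pts,z,s):
    c=camera_info("wrist"); H=c["hand_eye"]; q=s["tcp_rot"]; Rw=R.from_quat([q[1],q[2],q[3],q[0]]).as_matrix()
    p=np.atleast_2d(pts).astype(float)
    d=np.c_[(p[:,0]-c["cx"])/c["fx"],(p[:,1]-c["cy"])/c["fy"],np.ones(len(p))]@(Rw@H[:3,:3]).T
    o=s["ee_pos"]+Rw@H[:3,3]
    return (o+d*((z-o[2])/d[:,2])[:,None])[:,:2]
def blobs(im,x0,y0,x1,y1,thr=70):
    m=(cv2.cvtColor(im,cv2.COLOR_BGR2GRAY)<thr).astype(np.uint8)
    n,l,st,ce=cv2.connectedComponentsWithStats(m)
    return [(ce[i],st[i,4],np.argwhere(l==i)[:,::-1]) for i in range(1,n) if st[i,4]>15 and x0<ce[i][0]<x1 and y0<ce[i][1]<y1]
E
python3 - <<'E'
from h import *
s=bot.observe(); im=grab_frame("wrist")
for c,a,px in blobs(im,70,30,260,310):
    print(c.round(1),a,"z75",wcast(c,75,s)[0].round(1),"z104",wcast(c,104,s)[0].round(1),"z97",wcast(c,97,s)[0].round(1))
# dial rim ellipse: saturation/blue tint vs white console
hsv=cv2.cvtColor(im,cv2.COLOR_BGR2HSV)
for p in [(130,150),(60,200),(110,110),(180,240)]: print(p,im[p[1],p[0]],hsv[p[1],p[0]])
b=cv2.GaussianBlur(im,(5,5),0).astype(int); m=((b[...,0]-b[...,2])>8).astype(np.uint8); m[:,250:]=0
n,l,st,ce=cv2.connectedComponentsWithStats(m); i=1+st[1:,4].argmax()
cs,_=cv2.findContours((l==i).astype(np.uint8),0,cv2.CHAIN_APPROX_NONE); c=max(cs,key=len)[:,0]
w=wcast(c,104,s).astype(np.float32); print(st[i],"dial",cv2.minEnclosingCircle(w),cv2.fitEllipse(w))
E
```

```text
[150.4  55. ] 60 z75 [521.1 108.4] z104 [531.3 105.6] z97 [528.8 106.2]
[203.4  70.9] 58 z75 [562.   96.7] z104 [568.2  95. ] z97 [566.7  95.4]
[181.3  78.1] 32 z75 [543.9  91.4] z104 [551.9  90.2] z97 [550.   90.5]
[174.9 101.2] 267 z75 [537.1  73.6] z104 [545.7  74.2] z97 [543.6  74. ]
[204.2  96.8] 16 z75 [561.3  77.1] z104 [567.6  77.2] z97 [566.1  77.2]
[235.  116.7] 52 z75 [585.7  61.4] z104 [589.6  63.1] z97 [588.7  62.7]
[216.9 153.4] 119 z75 [569.1  30.9] z104 [574.6  35.6] z97 [573.2  34.5]
[231.9 167.4] 42 z75 [581.3  18.8] z104 [585.6  24.7] z97 [584.6  23.3]
[203.3 208.4] 216 z75 [554.1 -18.5] z104 [561.  -9.] z97 [559.3 -11.3]
[151.1 205.1] 27 z75 [507.6 -15.4] z104 [519.1  -6.2] z97 [516.3  -8.4]
[107.8 286.5] 1005 z75 [456.4 -97.8] z104 [472.9 -80.6] z97 [468.9 -84.8]
(130, 150) [172 164 162] [114  15 172]
(60, 200) [181 180 181] [150   1 181]
(110, 110) [171 162 161] [117  15 171]
(180, 240) [176 175 176] [150   1 176]
[   88    71   127   129 12454] dial ((525.6416015625, 47.26089859008789), 48.457176208496094) ((525.522216796875, 47.25007629394531), (95.57450866699219, 95.6911849975586), 150.4299774169922)
```

Dial axis is at about (525.5, 47.3), line at 53°, long mark at −66.5°, so 3 clicks. I'll shut the fingers and hover at 35 mm radius, +20°, then press and turn one click at a time.

```bash
python3 -m jog '[{"linear":[-1,1,0],"roll":0},{"linear":[-1,1,0],"roll":0},{"linear":[-0.2,0,-1],"roll":0},{"linear":[0,0,-1],"roll":0},{"linear":[0,0,-1],"roll":0},{"linear":[0,0,-0.7],"roll":0},{"linear":[0,0,0],"roll":0},{"linear":[0,0,0],"roll":0},{"linear":[0,0,0],"roll":0}]' 0 20
```

```text
time_s: 1.1
ee_pos: [560.4, 60.0, 122.1]
tcp_rot: [0.001, 0.707, 0.707, 0.001]
wrist_force: [0.1, -0.6, 0.3]
width: -0.002
gripper_force: 0.0
```

```bash
python3 -m jog '[{"linear":[-0.07,0,-0.5],"roll":0},{"linear":[0,0,-0.1],"roll":0},{"linear":[0,0,-0.05],"roll":0},{"linear":[0,0,0],"roll":0},{"linear":[0,0,0],"roll":0}]'
```

```text
time_s: 1.6
ee_pos: [557.4, 60.0, 102.0]
tcp_rot: [0.0, 0.707, 0.707, 0.0]
wrist_force: [-1.1, 0.0, 5.4]
width: 0.001
gripper_force: 2.7
```

Run:
```python
import numpy as np
a=np.radians(20-8*np.arange(0,6)); p=35*np.c_[np.cos(a),np.sin(a)]; print((np.diff(p,axis=0)/30).round(2))
```

```text
[[ 0.04 -0.16]
 [ 0.02 -0.16]
 [ 0.   -0.16]
 [-0.02 -0.16]
 [-0.04 -0.16]]
```

```bash
python3 -m jog '[{"linear":[0,0,-0.04],"roll":0},{"linear":[0.04,-0.16,0],"roll":-1},{"linear":[0.02,-0.16,0],"roll":-1},{"linear":[0,-0.16,0],"roll":-1},{"linear":[-0.02,-0.16,0],"roll":-1},{"linear":[-0.04,-0.16,0],"roll":-1},{"linear":[0,0,0],"roll":0},{"linear":[0,0,0],"roll":0}]'; python3 -m jog '[{"linear":[0,0,0.5],"roll":1},{"linear":[0,0,0.5],"roll":1},{"linear":[0,0,0],"roll":1},{"linear":[0,-0.5,0],"roll":1},{"linear":[0,-0.5,0],"roll":1},{"linear":[0,0,0],"roll":0},{"linear":[0,0,0],"roll":0},{"linear":[0,0,0],"roll":0},{"linear":[0,0,0],"roll":0}]'
cat > look.py <<'E'
from h import *
import sys
s=bot.observe(); im=grab_frame("wrist"); cv2.imwrite(sys.argv[1],im)
C=np.array([525.5,47.3])
for c,a,px in blobs(im,0,0,560,420):
    d=wcast(c,104,s)[0]-C; e=wcast(c,75,s)[0]-C; 
    if a>60 and np.hypot(*d)<100: print(c.round(),a,"z104 r,ang",np.hypot(*d).round(1),np.degrees(np.arctan2(d[1],d[0])).round(1),"z75",np.hypot(*e).round(1),np.degrees(np.arctan2(e[1],e[0])).round(1))
E
python3 look.py pics/w1.png
```

```text
time_s: 2.4
ee_pos: [559.0, 35.6, 101.7]
tcp_rot: [0.001, 0.906, 0.422, 0.002]
wrist_force: [0.2, 0.4, 5.6]
width: -0.002
gripper_force: 3.0
time_s: 3.3
ee_pos: [556.7, 6.6, 129.5]
tcp_rot: [-0.0, 0.707, 0.707, -0.0]
wrist_force: [0.4, 0.0, 0.1]
width: 0.001
gripper_force: 0.0
[212.  47.] 162 z104 r,ang 58.0 89.0 z75 61.5 94.1
[291.  72.] 152 z104 r,ang 59.9 53.1 z75 61.6 53.6
[333. 140.] 127 z104 r,ang 59.0 17.5 z75 62.0 13.2
[284. 161.] 616 z104 r,ang 33.9 13.0 z75 33.2 4.0
[322. 212.] 116 z104 r,ang 55.3 -19.5 z75 62.3 -26.9
```

View pics/w1.png

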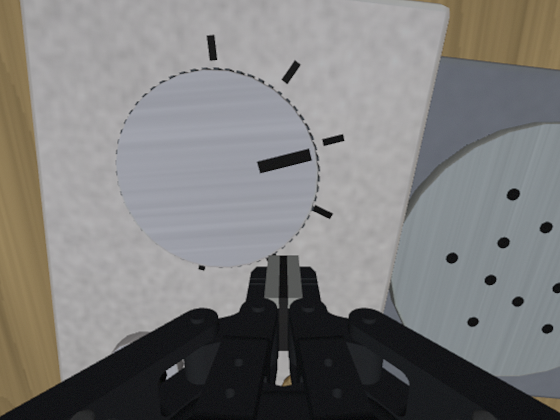

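The line turned exactly one click, now at 13°. Pixel (284,161) is next to the mark at (333,140). Repeating the stroke.

```bash
python3 -m jog '[{"linear":[0,0.9,0],"roll":0},{"linear":[0,0.9,0],"roll":0},{"linear":[0,0,0],"roll":0},{"linear":[0,0,-0.6],"roll":0},{"linear":[0,0,-0.3],"roll":0},{"linear":[0,0,-0.1],"roll":0},{"linear":[0,0,0],"roll":0},{"linear":[0,0,0],"roll":0}]'; python3 -m jog '[{"linear":[0.04,-0.16,0],"roll":-1},{"linear":[0.02,-0.16,0],"roll":-1},{"linear":[0,-0.16,0],"roll":-1},{"linear":[-0.02,-0.16,0],"roll":-1},{"linear":[-0.04,-0.16,0],"roll":-1},{"linear":[0,0,0],"roll":0},{"linear":[0,0,0],"roll":0}]'; python3 -m jog '[{"linear":[0,0,0.5],"roll":1},{"linear":[0,0,0.5],"roll":1},{"linear":[0,0,0],"roll":1},{"linear":[0,-0.5,0],"roll":1},{"linear":[0,-0.5,0],"roll":1},{"linear":[0,0,0],"roll":0},{"linear":[0,0,0],"roll":0},{"linear":[0,0,0],"roll":0},{"linear":[0,0,0],"roll":0}]'
python3 look.py pics/w2.png
```

```text
time_s: 4.15
ee_pos: [557.3, 59.5, 101.0]
tcp_rot: [0.0, 0.707, 0.707, -0.0]
wrist_force: [-1.8, -0.1, 6.6]
width: 0.004
gripper_force: 3.4
time_s: 4.85
ee_pos: [558.7, 35.3, 101.6]
tcp_rot: [0.001, 0.907, 0.422, 0.002]
wrist_force: [0.8, -0.1, 6.1]
width: 0.002
gripper_force: 3.0
time_s: 5.75
ee_pos: [556.8, 6.5, 129.5]
tcp_rot: [-0.0, 0.707, 0.707, -0.0]
wrist_force: [-0.7, 0.2, 0.6]
width: -0.002
gripper_force: 0.0
[212.  47.] 165 z104 r,ang 57.9 89.0 z75 61.5 94.1
[291.  72.] 152 z104 r,ang 59.8 53.1 z75 61.5 53.6
[333. 139.] 129 z104 r,ang 59.1 17.4 z75 62.1 13.2
[279. 206.] 543 z104 r,ang 34.2 -27.5 z75 39.1 -39.9
[322. 211.] 116 z104 r,ang 55.4 -19.4 z75 62.3 -26.9
```

The line is at −27°, so one click is left. Afterwards I'll raise the arm and back off +y to view the long mark.

```bash
python3 -m jog '[{"linear":[0,0.9,0],"roll":0},{"linear":[0,0.9,0],"roll":0},{"linear":[0,0,0],"roll":0},{"linear":[0,0,-0.6],"roll":0},{"linear":[0,0,-0.3],"roll":0},{"linear":[0,0,-0.1],"roll":0},{"linear":[0,0,0],"roll":0},{"linear":[0,0,0],"roll":0}]'; python3 -m jog '[{"linear":[0.04,-0.16,0],"roll":-1},{"linear":[0.02,-0.16,0],"roll":-1},{"linear":[0,-0.16,0],"roll":-1},{"linear":[-0.02,-0.16,0],"roll":-1},{"linear":[-0.04,-0.16,0],"roll":-1},{"linear":[0,0,0],"roll":0},{"linear":[0,0,0],"roll":0}]'; python3 -m jog '[{"linear":[0,0,0.5],"roll":1},{"linear":[0,0,1],"roll":1},{"linear":[0,0,1],"roll":1},{"linear":[0,-1,1],"roll":1},{"linear":[-0.8,-1,0],"roll":1},{"linear":[-0.8,-1,0],"roll":0},{"linear":[-0.7,-1,0],"roll":0},{"linear":[-0.7,-0.1,0],"roll":0},{"linear":[0,0,0],"roll":0},{"linear":[0,0,0],"roll":0}]'
python3 look.py pics/w3.png
python3 - <<'E'
from h import *
s=bot.observe(); im=cv2.imread("pics/w3.png")
for c,a,px in blobs(im,0,0,560,420):
  if a>300: print(c.round(),a,wcast(c,97,s)[0].round(1),cv2.boundingRect(px.astype(np.int32)))
E
```

```text
time_s: 6.6
ee_pos: [557.3, 59.6, 101.0]
tcp_rot: [0.0, 0.707, 0.707, -0.0]
wrist_force: [-1.5, 0.0, 6.5]
width: 0.002
gripper_force: 3.4
time_s: 7.3
ee_pos: [558.7, 35.3, 101.6]
tcp_rot: [0.001, 0.907, 0.422, 0.002]
wrist_force: [-0.2, 0.4, 5.9]
width: 0.001
gripper_force: 3.0
time_s: 8.3
ee_pos: [466.9, -87.3, 204.7]
tcp_rot: [0.0, 0.708, 0.707, 0.0]
wrist_force: [1.2, 0.2, -0.1]
width: 0.001
gripper_force: 0.0
[393.  55.] 368 z104 r,ang 34.3 -66.5 z75 36.2 -52.2
[441.  54.] 71 z104 r,ang 54.3 -34.8 z75 63.3 -26.3
[398. 108.] 341 z104 r,ang 67.2 -72.8 z75 71.4 -66.0
[337. 101.] 67 z104 r,ang 63.5 -109.6 z75 62.7 -105.7
[393.  55.] 368 [541.8  16.8] (384, 34, 20, 43)
[398. 108.] 341 [548.1 -16.9] (388, 88, 20, 40)
[280. 203.] 1321 [466.6 -85.9] (260, 183, 41, 41)
[283. 370.] 42981 [ 468.7 -240.3] (0, 256, 560, 164)
```

View pics/w3.png

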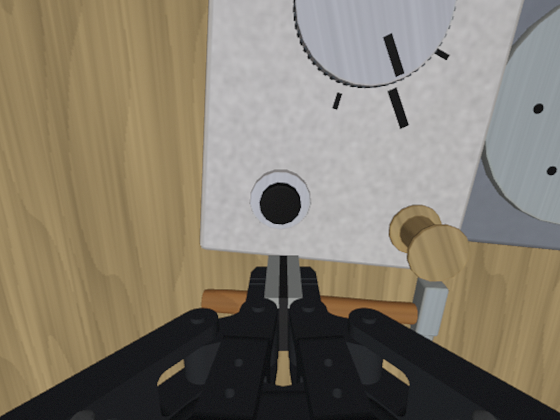

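The line is at −66.5° and points straight at the long mark (398,108). The button is at (280,203), directly under the fingertip. Pressing it next.

```bash
python3 -m jog '[{"linear":[0,0.04,-1],"roll":0},{"linear":[0,0,-1],"roll":0},{"linear":[0,0,-1],"roll":0},{"linear":[0,0,-0.4],"roll":0},{"linear":[0,0,0],"roll":0},{"linear":[0,0,-0.1],"roll":0},{"linear":[0,0,-0.1],"roll":0},{"linear":[0,0,-0.1],"roll":0},{"linear":[0,0,0],"roll":0},{"linear":[0,0,0],"roll":0}]'
```

```text
time_s: 9.35
ee_pos: [468.5, -86.2, 94.9]
tcp_rot: [0.002, 0.707, 0.707, 0.001]
wrist_force: [1.3, -0.9, 3.3]
width: -0.0
gripper_force: 1.3
```

```bash
python3 -m jog '[{"linear":[0,0,-0.07],"roll":0},{"linear":[0,0,-0.07],"roll":0},{"linear":[0,0,0],"roll":0},{"linear":[0,0,0],"roll":0}]';python3 -m jog '[{"linear":[0,0,-0.07],"roll":0},{"linear":[0,0,0],"roll":0},{"linear":[0,0,0],"roll":0}]'
```

```text
time_s: 9.75
ee_pos: [468.5, -86.2, 90.9]
tcp_rot: [0.001, 0.707, 0.707, 0.001]
wrist_force: [1.1, 0.7, 8.3]
width: -0.004
gripper_force: 4.2
time_s: 10.05
ee_pos: [468.6, -86.2, 90.7]
tcp_rot: [0.001, 0.707, 0.707, 0.001]
wrist_force: [-3.4, 2.2, 19.7]
width: 0.001
gripper_force: 9.9
```

It has bottomed out: 19.7 N and no further travel. Lifting off straight up, then checking.

```bash
python3 -m jog '[{"linear":[0,0,0.3],"roll":0},{"linear":[0,0,0.6],"roll":0},{"linear":[0,0,1],"roll":0},{"linear":[0,0,1],"roll":0},{"linear":[0,0,1],"roll":0},{"linear":[0,0,0],"roll":0},{"linear":[0,0,0],"roll":0},{"linear":[0,0,0],"roll":0}]'; python3 look.py pics/w4.png
python3 - <<'E'
from h import *
s=bot.observe(); im=cv2.imread("pics/w4.png")
print([(c.round(1),a,wcast(c,97,s)[0].round(1)) for c,a,px in blobs(im,200,150,330,240) if a>300])
E
```

```text
time_s: 10.85
ee_pos: [465.2, -85.3, 202.1]
tcp_rot: [-0.002, 0.707, 0.707, -0.001]
wrist_force: [-0.3, -0.2, 0.3]
width: 0.0
gripper_force: 0.0
[398.  58.] 375 z104 r,ang 34.3 -66.5 z75 36.4 -52.1
[447.  57.] 68 z104 r,ang 54.3 -34.8 z75 63.6 -26.4
[402. 111.] 347 z104 r,ang 66.9 -72.9 z75 71.3 -66.0
[341. 104.] 67 z104 r,ang 63.3 -109.7 z75 62.6 -105.6
[(array([282.8, 206.8]), np.int32(1342), array([465.9, -86. ]))]
```

The dial is still at the long mark, the button is back up, and the steamer hasn't moved. Handing in.

```bash
python3 -c "
from station import job
print(job.sign_off())"
```

```text
the job is handed in; nothing more can be done
None
```

I turned the dial three clicks clockwise to the long mark, pressed the start button right down and let it come back up; the last picture showed the dial still there and the steamer not moved, and I handed the job in at about 11 s.

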